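Unstack the shielding parts into their trays

ROBOT

A 6-joint arm with a two-finger parallel gripper is mounted at the origin on a cart in front of the work surface, level with it; the furniture and walls round the work are solid. World frame = base frame: x ahead of the robot, y to its left, z up, the work surface at z = 0. Lengths are in mm, angles in degrees, forces in N, time in s.
With the tool pointing down it reaches from about 325 to 900 mm from the base axis. Payload 3.5 kg.
Tool frame: the origin (TCP) lies midway between the tips of the shut fingers; the grasp point (between the pads) lies ctrl.pinch_z behind it (ctrl.pinch_z is the distance from the TCP to the grasp point, in mm); z points along the fingers, y is the direction in which the jaws open and shut (so a half turn about z gives the same grasp; the last joint's range is limited). The gripper opens to 85 mm and grips with 20 to 120 N. Pads are 22 mm wide; open, the fingers measure 114 mm over their backs; the gripper's body (76 mm by 85 mm) begins 54 mm behind the grasp point. The pads swing forward as they close: fully open they stand 13 mm farther back than shut.
Start: joints at [-81.956, 15.837, -1.513, 72.651, 0, 84.076], TCP at [150.858, -606.518, 231.313] pointing down, gripper open.
Joint ranges: [-178.77, 178.77], [-48.84, 107.48], [-61.69, 71.31], [-111.58, 123.2], [-90, 87.43], [-180, 180]. Speed limits (degrees/s): [147.25, 147.25, 180, 180, 180, 180].

INTERFACE

Orientations are given as a 3x3 rotation matrix whose columns are the frame's x, y, z axes.
In Python, from station import monitor, get_image, close_job, ctrl gives the robot as it stands.
- The arm moves only by the tool servo_tool, never from a script. Its argument "series" is a list of rows, each a list of 5 numbers: the shift along the tool's x, y, z in m, then the turn about the tool's z in degrees, then the gripper's target within -1 to 1 (fully open at 1, half-way at 0, shut at -1). In form: [[x, y, z, twist, jaw], ...]. A call has 1 to 12 rows; each row is the pose to reach, as a shift and turn from the pose measured when the call began, along the tool's axes at that moment; what a row does not reach only later rows make up. A row lasts 1/8 s, in which the tool goes at most 62.5 mm and 10.7 degrees, less where a joint would pass 70% of its speed; a pose out of reach is approached as far as the arm can. A call with a gripper value outside its range is refused whole. The fingers move at their own pace and stop on an object; the grip force is fixed at half the most. Time passes only in rows, so rows that repeat a pose let the fingers close. It gives the time, the measured TCP pose, the force and the opening at its end, in the units of the state.
- monitor.observe(): the state, without advancing time (a new reading comes with each control period).
- get_image(name): name is "side" or "top" or "wrist"; returns a dict with "pixels" (420x560x3 uint8, red, green, blue), "z_map" (420x560 float32, mm along the optical axis (not along the pixel's ray), 0 where there is no reading), "vfov" (degrees; the focal length in pixels is half the picture's height over the tangent of half this angle, whatever the lens; pixels are square), "cx", "cy" (the principal point, pixels), "pose" (4x4, takes a point from camera to world coordinates). Camera axes: x right, y down, z forward; pixel columns grow to the right and rows downward; lengths in mm; the calibration is good to about 2 mm. A picture is of the moment at which its call begins.
- close_job(): hands the job in, once; it reports no verdict.
The state is a dict: "time_s": time; "joints": joint angles; "joint_velocities": joint speeds; "effort": joint torques, N m; "eef_pos": TCP position; "tool_rot": TCP orientation; "contact_force": force on the tool from outside, world axes, zero at the start; "ft_torque": the same for the moment, N m; "gripper_width": finger opening in mm.
Only numpy, scipy, OpenCV 4.12 (cv2) and the standard library are available. Lean on these libraries where they do the work, as an engineer would, in place of code of your own. Each camera call takes 0.05 s, during which the arm holds its last target. There are 200 camera calls.

TASK

Take apart the stack of shielding parts and set each part upright and flat on the floor of the seat made for its size: the rectangular block in the rectangular tray, the round spacer in the large round dish and the small lidded lead pot in the small round dish. The syringe shield that was put down in the rectangular tray by mistake belongs in the round recess of the square plate. Keep the lead pot and the syringe shield upright all the time, and leave the timer and the white marker pot where they stand.

Things in the scene. Friction and masses are not known exactly. Their poses are not given: they have to be found in the camera images.
- block_centre (a point): Grey painted rectangular metal block, 100 x 64 x 44 mm (own x, y, z), up to 0.9 kg, loose, the bottom of the stack; the point is its centre, 22 mm above its underside; its x axis runs along the 100 mm length. It can be gripped from above across the 64 mm width once the stack on it is gone.
- spacer_centre (a point): Plain round steel spacer, a solid disc 62 mm in diameter and 36 mm high, up to 0.6 kg, loose, standing on the block up to 12 mm off its middle along the length; the point is its centre, 18 mm above its underside; z is its axis.
- vial_pot_centre (a point): Small lidded lead pot (grey-blue cylinder 42 mm in diameter to 66 mm height, small knob on top to 78 mm; the lid does not come off), up to 0.66 kg, loose, standing on the spacer at the top of the stack; the point is on its axis 33 mm above its underside; z is its axis. Grip it round the body, which is cylindrical up to 50 mm.
- syringe_shield_centre (a point): Syringe shield, a dark cylinder 28 mm in diameter up to 44 mm height carrying a white cap 36 mm in diameter from 44 to 76 mm height (78 mm over all), up to 0.41 kg, loose, at first standing in the rectangular tray; the point is on its axis 39 mm above its underside; z is its axis. Grip it round the white cap.
- rect_tray_floor (a point): Rectangular grey tray with dark floor, fixed; inside 112 x 76 mm (own x, y), walls 4 mm thick; the point is the middle of its floor, 3 mm above the worktop; the rim stands 5 mm above the floor; its x axis runs along the length.
- large_dish_floor (a point): The larger of the two round grey dishes, fixed; inside diameter 78 mm, wall 4 mm, dark floor; the point is the middle of its floor, 3 mm above the worktop; the rim stands 5 mm above the floor.
- small_dish_floor (a point): The smaller round grey dish, fixed; inside diameter 56 mm, wall 4 mm, dark floor; the point is the middle of its floor, 3 mm above the worktop; the rim stands 5 mm above the floor.
- square_plate_floor (a point): Square grey plate, 76 x 76 x 8 mm, fixed, with one round recess of 44 mm diameter and 5 mm depth in its middle; the point is the middle of the recess's dark floor, 3 mm above the worktop.
- timer_base (a point): White digital timer with display and three buttons, 35 x 62 x 58 mm (own x, y, z), loose and light, to be left alone; the point is the middle of its underside.
- marker_pot_base (a point): White round pot with three coloured plugs in its top, 50 mm in diameter, 61 mm high, loose and light, to be left alone; the point is the middle of its underside.
Things that resemble listed ones, but are neither listed nor needed, are in the scene too. Leave any green look-alike of the part that bears syringe_shield_centre alone.

How it is judged (in metres and radians):
At the end, for the whole second after the job is handed in: Block in rectangular tray, spacer in large dish, lead pot in small dish, syringe shield in square plate: each within 10 mm of the middle, on the floor within 3 mm, upright within 0.08 rad, at rest; block along the tray within 0.25 rad; timer and marker pot moved under 20 mm (horizontal distance between block_centre and rect_tray_floor below 0.01 m and z of block_centre in the frame of rect_tray_floor between 0.019 and 0.025 m and angle between each of block_centre, spacer_centre, vial_pot_centre, syringe_shield_centre's own z axis and vertical below 0.08 rad and linear speed of each of block, spacer, vial_pot, syringe_shield below 0.02 m/s and angle between the x axis of block_centre and the x axis of rect_tray_floor, either way round below 0.25 rad and horizontal distance between spacer_centre and large_dish_floor below 0.01 m and z of spacer_centre in the frame of large_dish_floor between 0.015 and 0.021 m and horizontal distance between vial_pot_centre and small_dish_floor below 0.01 m and z of vial_pot_centre in the frame of small_dish_floor between 0.03 and 0.036 m and horizontal distance between syringe_shield_centre and square_plate_floor below 0.01 m and z of syringe_shield_centre in the frame of square_plate_floor between 0.036 and 0.042 m and distance of each of timer_base, marker_pot_base from where it was at the start of the episode below 0.02 m); the robot touches nothing.
It fails at once if the lead pot or the syringe shield is tipped by more than 0.5 rad (angle between any of vial_pot_centre, syringe_shield_centre's own z axis and vertical above 0.5 rad).
It fails at once if the timer or the marker pot is shifted by more than 20 mm (distance of any of timer_base, marker_pot_base from where it was at the start of the episode above 0.02 m).
It also fails if it takes over 118 s, if anything falls off the work surface, if the arm or the gripper's body presses on something with over 40 N, if the wrist force passes 120 N, or if a joint passes its speed limit or range.

## Working session

There is one attempt and no reset: what is moved stays moved. The work goes in short steps, Python scripts to look and compute and a tool call to move; the robot and the scene stay as the last step left them, time stands still between calls to the robot, and variables do not carry over. Pictures are saved under pics/ and viewed, about 12 in all and at most 16, crops included, and the job is handed in when it is done.

Besides the shell and the picture viewer there is one more tool, called by a JSON object that holds its "fn" and its "kwargs", one argument or row to a line. servo_tool: Moves the arm, as the interface text tells. Its arguments: {"type":"object","properties":{"series":{"type":"array"}},"required":["series"]}

```bash
mkdir -p pics; ls; python3 - <<'E'
from station import monitor,get_image,ctrl
import cv2,numpy as np
print(monitor.observe(),ctrl.pinch_z)
for n in("top","side"):
    d=get_image(n);np.savez(f"pics/{n}0.npz",**d);cv2.imwrite(f"pics/{n}0.png",d["pixels"][...,::-1]);print(n,d["vfov"],d["cx"],d["cy"],d["pose"].round(3).tolist())
E
```

```text
pics
{'time_s': 0.0, 'joints': array([-8.19557418e+01,  1.58767575e+01, -1.59768458e+00,  7.26504089e+01,
       -2.13919972e-03,  8.40770656e+01]), 'joint_velocities': array([ 0.07196715, -0.1228112 ,  0.05534692,  0.04079434,  0.05065432,
       -0.03962029]), 'effort': array([-5.88346193e-04, -4.45515597e+01,  2.95199329e+01,  1.62509037e-02,
       -1.81310620e-04, -1.63617056e-06]), 'eef_pos': array([ 150.7398886 , -605.75057989,  230.17725542]), 'tool_rot': array([[ 9.70434113e-01,  2.41365936e-01, -3.41901925e-04],
       [ 2.41366106e-01, -9.70431744e-01,  2.15239347e-03],
       [ 1.87721983e-04, -2.17127958e-03, -9.99997625e-01]]), 'contact_force': array([-0.4541781 , -0.80500198,  1.19200874]), 'ft_torque': array([ 0.03250531, -0.0438966 , -0.03923607]), 'gripper_width': 85.40095842573959} 18.700000000000003
top 53.733447195582094 280.49253020486924 203.07514930283588 [[-0.02, -0.989, 0.147, 366.441], [-1.0, 0.02, -0.004, -4.711], [0.001, -0.147, -0.989, 1152.899], [0.0, 0.0, 0.0, 1.0]]
side 44.17666600349002 285.56569331833157 212.42054717369257 [[0.922, 0.258, -0.288, 875.072], [0.386, -0.585, 0.713, -901.217], [0.015, -0.769, -0.639, 899.973], [0.0, 0.0, 0.0, 1.0]]
```

View pics/top0.png

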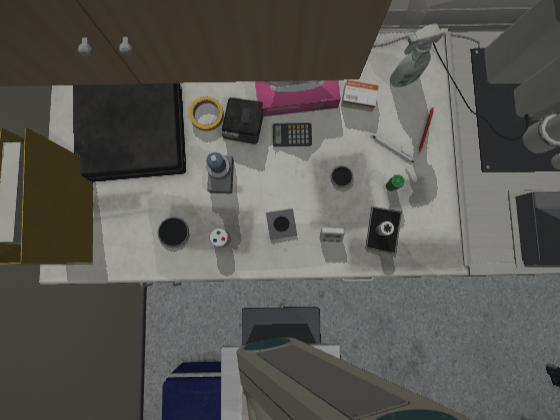

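View pics/side0.png

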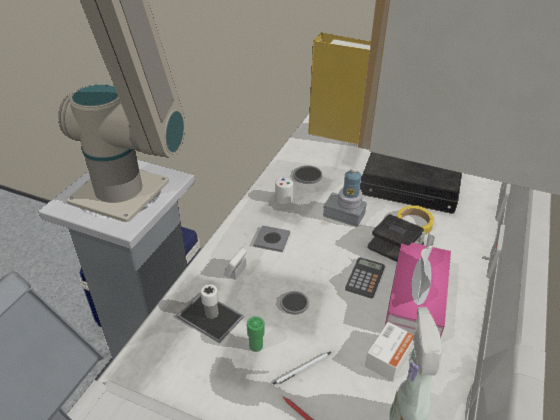

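Candidates in the top view:
- Syringe shield: white cap in the tray at (387,228). The green look-alike is at (396,183), and the white marker pot at (219,238) could also be confused with it.
- Stack: (219,165).
- Round dishes: large one at (173,232), small one at (342,176). The yellow ring at (206,113) is not a seat.
- Square plate: (282,224). Rectangular tray: (384,229). The black boxes at (243,120) and (130,130) are not seats.
- Timer: (333,235).

I choose the white-capped part in the tray.

```bash
cat > h.py <<'E'
import numpy as np,cv2
def f(d): return d["pixels"].shape[0]/2/np.tan(np.radians(d["vfov"])/2)
def rays(d,uv):
    uv=np.asarray(uv,float).reshape(-1,2)
    r=np.c_[(uv[:,0]-d["cx"])/f(d),(uv[:,1]-d["cy"])/f(d),np.ones(len(uv))]
    return r@d["pose"][:3,:3].T
def onplane(d,uv,z):
    r=rays(d,uv);o=d["pose"][:3,3];return o+r*((z-o[2])/r[:,2])[:,None]
def cloud(d):
    h,w=d["z_map"].shape;v,u=np.mgrid[:h,:w]
    return (d["pose"][:3,3]+rays(d,np.c_[u.ravel(),v.ravel()])*d["z_map"].reshape(-1,1)).reshape(h,w,3)
def load(n): return {k:v for k,v in np.load(f"pics/{n}.npz").items()}
E
python3 - <<'E'
from h import *
t=load("top0");s=load("side0")
# seat floors: dark masks near guesses
def dark(d,c,R,th,z):
    g=cv2.cvtColor(d["pixels"],cv2.COLOR_RGB2GRAY);m=(g<th).astype(np.uint8)
    k=np.zeros_like(m);cv2.circle(k,c,R,1,-1)
    cs,_=cv2.findContours(m*k,cv2.RETR_EXTERNAL,cv2.CHAIN_APPROX_NONE)
    c=max(cs,key=cv2.contourArea);P=onplane(d,c.reshape(-1,2),z)
    r=cv2.minAreaRect(P[:,:2].astype(np.float32));(a,b),rr=cv2.minEnclosingCircle(P[:,:2].astype(np.float32))
    e=cv2.fitEllipse(P[:,:2].astype(np.float32))
    return [np.round(x,1) for x in (r[0],r[1],r[2],e[0],e[1],rr)]
for n,ct,cs_,R in(("large",(173,232),(308,175),20),("small",(342,176),(295,302),17),("plate",(282,224),(271,238),11),("tray",(384,229),(209,316),40)):
    for th in(50,65):
        print(n,th,"top",*dark(t,ct,R,th,3));print("   side",*dark(s,cs_,R,th,3))
for n,d in(("top",t),("side",s)):
    C=cloud(d)
    print(n,"table z",[np.round(C[v,u],1).tolist() for u,v in ([(300,200),(250,200),(360,260),(150,205)] if n=="top" else [(250,280),(330,260),(350,330)])])
    B=(C[...,0]>330)&(C[...,0]<560)&(C[...,1]>-300)&(C[...,1]<330)
    if n=="top":
        print("cab",[np.round(C[v,u],0).tolist() for u,v in((200,60),(375,60),(340,40),(30,100),(85,200),(60,160),(130,130),(180,100),(300,95),(243,118),(410,70))])
    x0=s
    # stack slices
    y,x=C[...,1],C[...,0]
    reg=(x>350)&(x<560)&(y>60)&(y<210)
    for a,b in((40,48),(74,84),(60,72),(100,160)):
        m=reg&(C[...,2]>a)&(C[...,2]<b);P=C[m]
        if len(P)>4:
            r=cv2.minAreaRect(P[:,:2].astype(np.float32));print(n,"stack",a,b,len(P),np.round(r[0],1),np.round(r[1],1),round(r[2],1),P[:,2].max().round(1))
    for nm,px in(("shield",(387,228)if n=="top" else(209,290)),("green",(396,181)if n=="top" else(256,323)),("marker",(219,238)if n=="top" else(285,183)),("timer",(333,235)if n=="top" else(238,258))):
        print(nm,C[px[1],px[0]].round(1))
for n,d,c in(("t",t,(387,228)),("s",s,(209,305))):
    u,v=c;cr=d["pixels"][v-60:v+60,u-70:u+70,::-1];cv2.imwrite(f"pics/c{n}.png",cr)
a=cv2.imread("pics/ct.png");b=cv2.imread("pics/cs.png");c=t["pixels"][120:200,175:268,::-1]
cv2.imwrite("pics/crop1.png",np.hstack([cv2.resize(i,(266,228)) for i in(a,b,c)]))
E
```

```text
large 50 top [463.3 291.5] [75.5 74.9] 0.7 [463.1 291.1] [74.4 75.9] 38.8Traceback (most recent call last):
  File "<stdin>", line 14, in <module>
  File "<stdin>", line 8, in dark
ValueError: max() iterable argument is empty
```

```bash
cat > m1.py <<'E'
from h import *
t=load("top0");s=load("side0")
def dark(d,c,R,z):
    g=cv2.cvtColor(d["pixels"],cv2.COLOR_RGB2GRAY)
    k=np.zeros_like(g);cv2.circle(k,c,R,1,-1)
    th,_=cv2.threshold(g[k>0],0,255,cv2.THRESH_OTSU)
    m=(g<th).astype(np.uint8)
    cs,_=cv2.findContours(m*k,cv2.RETR_EXTERNAL,cv2.CHAIN_APPROX_NONE)
    c=max(cs,key=cv2.contourArea);P=onplane(d,c.reshape(-1,2),z)
    r=cv2.minAreaRect(P[:,:2].astype(np.float32))
    e=cv2.fitEllipse(P[:,:2].astype(np.float32))
    return [th]+[np.round(x,1) for x in (r[0],r[1],r[2],e[0],e[1])]
for n,ct,cs_,R in(("large",(173,232),(308,175),18),("small",(342,176),(295,302),15),("plate",(282,224),(272,238),11),("tray",(384,229),(209,316),30)):
    print(n,"top",*dark(t,ct,R,3));print("   side",*dark(s,cs_,R,3))
for n,d in(("top",t),("side",s)):
    C=cloud(d)
    print(n,"table z",[np.round(C[v,u],1).tolist() for u,v in ([(300,200),(250,200),(360,260),(150,205)] if n=="top" else [(250,280),(330,260),(350,330)])])
    if n=="top":
        print("cab",[np.round(C[v,u],0).tolist() for u,v in((200,60),(375,60),(340,40),(30,100),(85,200),(60,160),(130,130),(180,100),(300,95),(243,118),(410,70))])
    y,x=C[...,1],C[...,0]
    reg=(x>400)&(x<640)&(y>100)&(y<300)
    for a,b in((38,50),(60,72),(74,86),(100,170)):
        m=reg&(C[...,2]>a)&(C[...,2]<b);P=C[m]
        if len(P)>4:
            r=cv2.minAreaRect(P[:,:2].astype(np.float32));print(n,"stack",a,b,len(P),np.round(r[0],1),np.round(r[1],1),round(r[2],1),P[:,2].max().round(1))
    for nm,px in(("stacktop",(217,157)if n=="top" else(352,175)),("blk",(221,185)if n=="top" else(335,205)),("shield",(387,228)if n=="top" else(209,290)),("green",(396,181)if n=="top" else(256,323)),("marker",(219,238)if n=="top" else(285,183)),("timer",(333,235)if n=="top" else(238,258))):
        print(nm,C[px[1],px[0]].round(1))
L=[]
for d,u,v in((t,387,228),(s,209,305),(t,220,165),(s,345,195)):
    L.append(cv2.resize(d["pixels"][v-35:v+35,u-45:u+45,::-1],(390,300),interpolation=cv2.INTER_CUBIC))
cv2.imwrite("pics/crop1.png",np.vstack([np.hstack(L[:2]),np.hstack(L[2:])]))
E
python3 m1.py
```

```text
large top 67.0 [462.  288.7] [81.3 77.7] 88.8 [462.  289.4] [77.8 81.8]
   side 123.0 [461.5 288.5] [83.7 87.8] 22.1 [461.4 288. ] [83.5 90.6]
small top 70.0 [ 611.1 -182.8] [56.6 58.1] 87.4 [ 610.6 -183.6] [54.6 58.3]
   side 111.0 [ 609.5 -184.6] [55.8 61.6] 21.0 [ 609.7 -184.8] [54.8 63.3]
plate top 50.0 [479.5 -10. ] [39.  41.9] 88.7 [479.1 -10. ] [40.2 40.3]
   side 95.0 [477.5  -5.7] [41.1 37.9] 23.6 [478.1  -7.1] [37.5 42.3]
tray top 82.0 [ 447.2 -291.9] [ 86.2 140.4] 79.0 [ 454.3 -292.7] [ 95.3 147.5]
   side 118.0 [ 449.4 -292.9] [ 85.4 135.7] 79.7 [ 455.4 -297.8] [ 87.7 143.1]
top table z [[545.4, -65.0, -2.5], [547.5, 75.6, 2.4], [374.4, -226.4, -3.5], [540.2, 358.5, -5.7]]
cab [[706.0, 121.0, 505.0], [962.0, -300.0, -3.0], [706.0, -104.0, 559.0], [818.0, 659.0, 89.0], [550.0, 519.0, 43.0], [627.0, 520.0, 178.0], [733.0, 391.0, 78.0], [833.0, 269.0, 34.0], [829.0, -70.0, 64.0], [765.0, 88.0, 64.0], [877.0, -365.0, 104.0]]
top stack 38 50 385 [528.1 214.9] [175.3 219.4] 87.8 49.8
top stack 60 72 117 [556.4 171.2] [256.4 143.3] 32.5 71.8
top stack 74 86 198 [618.3 211.6] [173.4  42.8] 89.8 85.4
top stack 100 170 241 [623.6 153.1] [40.3 31.7] 90.0 161.5
stacktop [635.2 146.9 145.9]
blk [583.5 151.   45.5]
shield [ 454.8 -285.2   77.2]
green [ 579.1 -316.7   75.6]
marker [439.1 154.6  56.7]
timer [ 441.5 -147.8   47.4]
side table z [[488.6, -158.7, -1.7], [639.9, -20.4, -1.8], [748.5, -205.9, 0.8]]
side stack 38 50 299 [561.1 156.9] [247.9 139.8] 34.1 50.0
side stack 60 72 86 [531.2 194.8] [215.8 150.3] 0.5 71.9
side stack 74 86 111 [619.3 210.5] [ 39.2 176. ] 0.1 86.0
side stack 100 170 234 [625.  148.8] [28.9 40.9] 3.9 158.2
stacktop [631.  143.9 144.5]
blk [597.8 132.7  45.1]
shield [ 457.4 -285.9   80.2]
green [ 582.7 -321.5   75.8]
marker [447.5 149.8  60.6]
timer [ 456.3 -152.    51.9]
```

View pics/crop1.png

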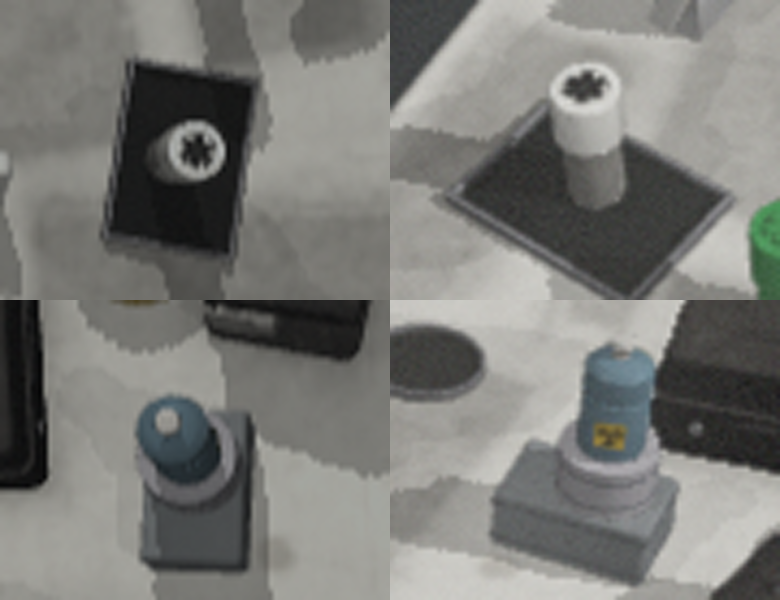

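The crop confirms the choice: the white-capped shield stands in the tray, and the stack is block, spacer, then blue pot, with the spacer toward the block's far end. I'll move over the tray for a close look.

{"fn": "servo_tool", "kwargs": {
  "series": [
    [0.03,-0.02,0,0,1],
    [0.065,-0.042,0,0,1],
    [0.1,-0.064,0,0,1],
    [0.135,-0.086,0,0,1],
    [0.17,-0.108,0,0,1],
    [0.205,-0.13,0,0,1],
    [0.24,-0.152,0,0,1],
    [0.275,-0.174,0,0,1],
    [0.31,-0.197,0,0,1],
    [0.345,-0.219,0,0,1],
    [0.36,-0.23,0,0,1],
    [0.36,-0.23,0,0,1]
  ]
}}

```text
time_s: 1.6
eef_pos: [444.7, -295.0, 230.4]
tool_rot: [[0.97, 0.243, -0.001], [0.243, -0.97, 0.002], [-0.001, -0.002, -1.0]]
contact_force: [0.7, -0.8, -0.4]
gripper_width: 85.4
```

```bash
cat >> h.py <<'E'
def snap(name,tag):
    from station import get_image
    d=get_image(name);np.savez(f"pics/{tag}.npz",**d);cv2.imwrite(f"pics/{tag}.png",d["pixels"][...,::-1]);return d
def rel(x,y,z=None,jaw=None):
    """tool-axis shift (m) and twist (deg) to world TCP target; jaw = world angle of jaw (tool y) axis"""
    from station import monitor
    o=monitor.observe();R=o["tool_rot"];p=o["eef_pos"]
    s=R.T@(np.array([x,y,p[2] if z is None else z])-p)/1000
    a=np.degrees(np.arctan2(R[1,1],R[0,1]))
    # twist about tool z (down): world yaw decreases
    tw=None if jaw is None else round(-((jaw-a+90)%180-90),1)
    print("pos",p.round(1),"jaw",round(a,1),"J",o["joints"].round(0),"F",o["contact_force"].round(1),"w",round(o["gripper_width"],1),"| shift",s.round(4),"twist",tw)
E
python3 - <<'E'
from h import *
d=snap("wrist","w1");print(d["pose"].round(3).tolist(),d["vfov"],d["cx"],d["cy"]);rel(456,-286)
E
```

```text
[[0.243, -0.923, -0.299, 520.765], [-0.97, -0.231, -0.073, -276.608], [-0.002, 0.307, -0.952, 372.737], [0.0, 0.0, 0.0, 1.0]] 71.97449540801321 278.83790245915304 210.91836629630993
pos [ 444.3 -295.7  230.5] jaw -76.0 J [-41.   7. -13.  71.   0. 125.] F [-0.1 -1.2 -1.2] w 85.5 | shift [ 0.0137 -0.0066  0.    ] twist None
```

View pics/w1.png

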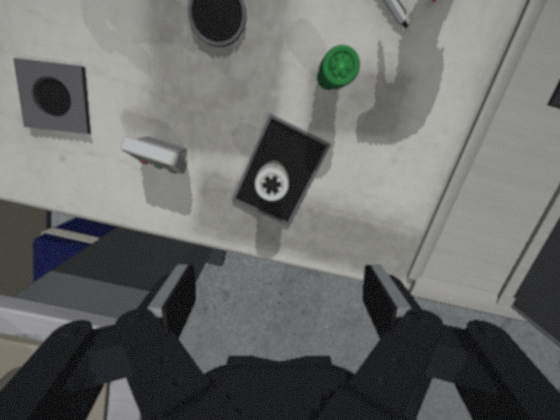

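The wrist view shows the white cap at (271,183) in the tray around (282,170), the plate at (52,97), the small dish at (218,15), the green look-alike at (340,66) and the timer at (155,153).

```bash
cat >> h.py <<'E'
def blob(d,c,R,z,lo=0,hi=255,otsu=False,inv=False,hull=False):
    g=cv2.cvtColor(d["pixels"],cv2.COLOR_RGB2GRAY);k=np.zeros_like(g);cv2.circle(k,c,R,1,-1)
    if otsu: hi,_=cv2.threshold(g[k>0],0,255,cv2.THRESH_OTSU)
    m=((g>=lo)&(g<=hi)).astype(np.uint8)*k
    cs,_=cv2.findContours(m,cv2.RETR_EXTERNAL,cv2.CHAIN_APPROX_NONE)
    q=max(cs,key=cv2.contourArea)
    if hull: q=cv2.convexHull(q)
    P=onplane(d,q.reshape(-1,2),z)[:,:2].astype(np.float32);r=cv2.minAreaRect(P);e=cv2.fitEllipse(P)
    print("rect",np.round(r[0],1),np.round(r[1],1),round(r[2],1),"ell",np.round(e[0],1),np.round(e[1],1),"hi",hi)
E
python3 - <<'E'
from h import *
d=load("w1")
print("cap");blob(d,(271,183),22,81,lo=140)
blob(d,(271,183),22,81,lo=120)
print("tray");
for hi in(40,55,70,90): blob(d,(282,168),62,3,hi=hi,hull=True)
print("plate");blob(d,(52,97),24,3,otsu=True);blob(d,(52,97),50,8,hi=95,hull=True)
C=cloud(d)
for u,v in((271,172),(60,140),(230,170),(320,120),(52,97)):print((u,v),C[v,u].round(1))
t=load("top0");print("top cap");blob(t,(387,228),9,81,lo=120,hull=True)
E
```

```text
cap
rect [ 456.8 -284.3] [34.6 32. ] 14.1 ell [ 456.4 -284.2] [32.2 34.9] hi 255
rect [ 457.2 -283.7] [37.7 33.1] 14.1 ell [ 457.  -284.1] [33.1 37.5] hi 255
tray
rect [ 455.2 -293.1] [ 75.5 112.5] 78.2 ell [ 455.2 -293. ] [ 99.1 142.2] hi 40
rect [ 455.  -293.2] [ 77.4 114.9] 78.2 ell [ 457.3 -294.2] [104.2 142.2] hi 55
rect [ 455.1 -293.5] [ 79.8 118.7] 78.3 ell [ 457. -295.] [102.9 146.1] hi 70
rect [ 454.3 -293.5] [ 83.3 123.1] 79.0 ell [ 454.4 -294.1] [110.8 152. ] hi 90
plate
rect [478.2  -7.3] [43.1 42.6] 89.4 ell [478.2  -7.2] [41.3 43.5] hi 55.0
rect [478.  -13.2] [74.6 79.1] 7.8 ell [478.  -13.2] [ 88.8 106.9] hi 95
(271, 172) [ 467.1 -281.2   78.5]
(60, 140) [427.8 -15.7   0. ]
(230, 170) [ 442.3 -230.2   -0.7]
(320, 120) [ 530.  -325.6    1.4]
(52, 97) [477.5  -7.4   2.6]
top cap
rect [ 454.6 -284.2] [31.1 31.5] 86.8 ell [ 455.6 -283.6] [32.6 33.1] hi 255
```

{"fn": "servo_tool", "kwargs": {
  "series": [
    [0.0146,-0.0082,0.03,0,1],
    [0.0146,-0.0082,0.06,0,1],
    [0.0146,-0.0082,0.09,0,1],
    [0.0146,-0.0082,0.12,0,1],
    [0.0146,-0.0082,0.15,0,1],
    [0.0146,-0.0082,0.175,0,1],
    [0.0146,-0.0082,0.192,0,1],
    [0.0146,-0.0082,0.192,0,1],
    [0.0146,-0.0082,0.192,0,0.2],
    [0.0146,-0.0082,0.192,0,-0.4],
    [0.0146,-0.0082,0.192,0,-1],
    [0.0146,-0.0082,0.192,0,-1]
  ]
}}

```text
time_s: 3.15
eef_pos: [456.9, -284.2, 39.6]
tool_rot: [[0.97, 0.242, 0.0], [0.242, -0.97, 0.001], [0.0, -0.001, -1.0]]
contact_force: [-0.3, 1.5, 7.0]
gripper_width: 33.8
```

{"fn": "servo_tool", "kwargs": {
  "series": [
    [0,0,0,0,-1],
    [0,0,0,0,-1],
    [0,0,0,0,-1],
    [0,0,-0.01,0,-1],
    [0,0,-0.03,0,-1],
    [0,0,-0.055,0,-1],
    [0,0,-0.08,0,-1],
    [0,0,-0.1,0,-1],
    [0,0,-0.11,0,-1],
    [0,0,-0.11,0,-1]
  ]
}}

```text
time_s: 4.4
eef_pos: [457.1, -284.5, 150.0]
tool_rot: [[0.97, 0.242, 0.001], [0.242, -0.97, 0.0], [0.001, -0.0, -1.0]]
contact_force: [0.9, -0.3, -3.9]
gripper_width: 34.0
```

```bash
python3 - <<'E'
from h import *
rel(478.3,-7.7,40);snap("wrist","w2");
E
```

```text
pos [ 457.1 -284.5  150. ] jaw -76.0 J [-39.  10. -19.  61.   0. 127.] F [ 0.9 -0.3 -3.9] w 34.0 | shift [ 0.0875 -0.2634  0.1101] twist None
```

View pics/w2.png

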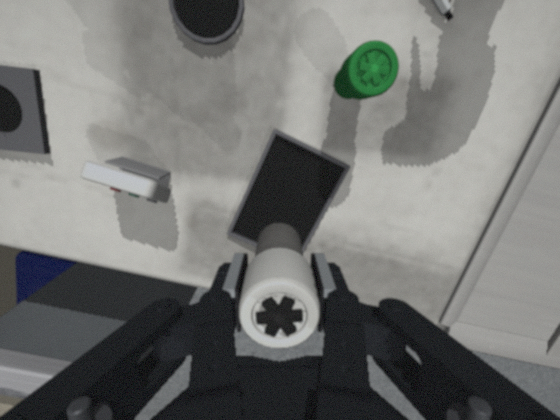

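The shield is held upright between the pads (cap at (278,318)), and the tray is empty. I'll carry it to the plate.

{"fn": "servo_tool", "kwargs": {
  "series": [
    [0.006,-0.018,0,0,-1],
    [0.016,-0.048,0,0,-1],
    [0.027,-0.08,0,0,-1],
    [0.037,-0.112,0,0,-1],
    [0.048,-0.144,0,0,-1],
    [0.058,-0.176,0,0,-1],
    [0.069,-0.208,0,0,-1],
    [0.078,-0.235,0,0,-1],
    [0.085,-0.255,0,0,-1],
    [0.0875,-0.2634,0,0,-1],
    [0.0875,-0.2634,0.02,0,-1],
    [0.0875,-0.2634,0.05,0,-1]
  ]
}}

```text
time_s: 5.95
eef_pos: [478.4, -7.2, 99.6]
tool_rot: [[0.97, 0.243, 0.002], [0.243, -0.97, 0.001], [0.002, -0.0, -1.0]]
contact_force: [0.7, -0.7, -3.8]
gripper_width: 34.0
```

```bash
python3 - <<'E'
from h import *
rel(478.3,-7.7,40)
E
```

```text
pos [478.4  -7.2  99.6] jaw -76.0 J [ -9.   7. -29.  53.   0. 157.] F [ 0.7 -0.7 -3.8] w 34.0 | shift [-0.0003  0.0005  0.0596] twist None
```

{"fn": "servo_tool", "kwargs": {
  "series": [
    [0,0,0.02,0,-1],
    [0,0,0.038,0,-1],
    [0,0,0.05,0,-1],
    [0,0,0.056,0,-1],
    [0,0,0.0595,0,-1],
    [0,0,0.0595,0,-1],
    [0,0,0.0595,0,-0.1],
    [0,0,0.0595,0,0.3],
    [0,0,0.0595,0,1],
    [0,0,0.0595,0,1],
    [0,0,0.0595,0,1],
    [0,0,0.0595,0,1]
  ]
}}

```text
time_s: 7.45
eef_pos: [478.4, -7.1, 40.1]
tool_rot: [[0.97, 0.243, 0.002], [0.243, -0.97, 0.001], [0.002, -0.0, -1.0]]
contact_force: [0.4, 0.1, -0.5]
gripper_width: 85.3
```

{"fn": "servo_tool", "kwargs": {
  "series": [
    [0,0,-0.02,0,1],
    [0,0,-0.07,0,1],
    [0,0,-0.13,0,1],
    [0,0,-0.19,0,1],
    [0,0,-0.22,-10,1],
    [0,0,-0.22,-20,1],
    [0,0,-0.22,-30,1],
    [0,0,-0.22,-40,1],
    [0,0,-0.22,-50,1],
    [0,0,-0.22,-60,1],
    [0,0,-0.22,-70,1],
    [0,0,-0.22,-76,1]
  ]
}}

```text
time_s: 8.95
eef_pos: [477.9, -7.3, 259.9]
tool_rot: [[-0.004, 1.0, 0.001], [1.0, 0.004, 0.001], [0.001, 0.001, -1.0]]
contact_force: [-0.6, 0.2, -0.4]
gripper_width: 85.1
```

```bash
python3 - <<'E'
from h import *
rel(530,150,260);snap("wrist","w3");
E
```

```text
pos [477.9  -7.3 259.9] jaw 0.3 J [ -9.  -0. -17.  74.   0.  81.] F [-0.6  0.2 -0.4] w 85.1 | shift [1.571e-01 5.280e-02 1.000e-04] twist None
```

View pics/w3.png

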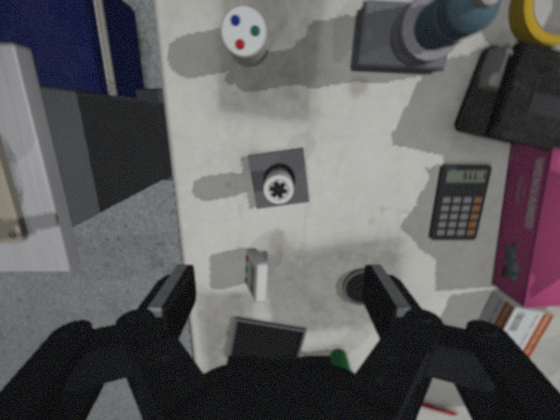

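The shield now stands in the plate recess (278,187). The marker pot is at (244,35), and the stack is partly visible at (400,35). Moving to view the stack.

{"fn": "servo_tool", "kwargs": {
  "series": [
    [0.015,0.012,0,0,1],
    [0.035,0.03,0,0,1],
    [0.055,0.048,0,0,1],
    [0.075,0.066,-0.005,0,1],
    [0.095,0.084,-0.01,0,1],
    [0.115,0.1,-0.01,0,1],
    [0.13,0.11,-0.01,0,1],
    [0.137,0.115,-0.01,0,1],
    [0.137,0.115,-0.01,0,1]
  ]
}}

```text
time_s: 10.12
eef_pos: [591.9, 130.8, 269.9]
tool_rot: [[-0.007, 1.0, 0.001], [1.0, 0.007, 0.001], [0.001, 0.001, -1.0]]
contact_force: [0.6, 0.1, 0.2]
gripper_width: 85.5
```

```bash
python3 - <<'E'
from h import *
d=snap("wrist","w4");rel(600,150)
C=cloud(d)
hsv=cv2.cvtColor(d["pixels"],cv2.COLOR_RGB2HSV)
t=load("top0");print(cv2.cvtColor(t["pixels"],cv2.COLOR_RGB2HSV)[160,215])
E
```

```text
pos [591.7 130.4 270. ] jaw 0.4 J [ 6. 13. -1. 76.  0. 96.] F [-0.6 -0.6  0.1] w 85.5 | shift [0.0196 0.0084 0.    ] twist None
[45  5 99]
```

View pics/w4.png

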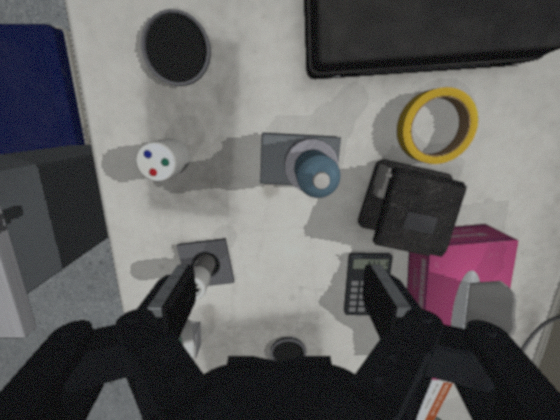

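The pot is at (318,173) with its knob at (322,181), the spacer around it, the block at (300,160) and the large dish at (177,46).

```bash
python3 - <<'E'
from h import *
d=load("w4");g=cv2.cvtColor(d["pixels"],cv2.COLOR_RGB2GRAY);hsv=cv2.cvtColor(d["pixels"],cv2.COLOR_RGB2HSV)
print("knob");blob(d,(322,181),11,157,lo=120)
# top cloud of pot, spacer, block
C=cloud(d)[100:220,250:350].reshape(-1,3)
P=C[(C[:,2]>100)&(C[:,2]<200)];print("pot",P[:,2].max(),np.percentile(P[:,:2],[2,98],axis=0).round(1).tolist())
m=cv2.inRange(hsv,(92,70,20),(115,255,255));m[:, :280]=0;m[:,360:]=0;m[210:]=0;m[:120]=0
q=max(cv2.findContours(m,cv2.RETR_EXTERNAL,cv2.CHAIN_APPROX_NONE)[0],key=cv2.contourArea)
print("blue bbox",cv2.boundingRect(q),"z>100 footprint", cv2.minEnclosingCircle(P[:,:2].astype(np.float32)))
for n,z in(("block",44),):
    k=np.zeros_like(g);k[115:200,245:350]=1
    mm=((g<115)&(k>0)).astype(np.uint8);qs=max(cv2.findContours(mm,cv2.RETR_EXTERNAL,cv2.CHAIN_APPROX_NONE)[0],key=cv2.contourArea)
    print("dark px bbox",cv2.boundingRect(qs))
    r=cv2.minAreaRect(C[(C[:,2]>36)&(C[:,2]<52)][:,:2].astype(np.float32));print("block cloud",r)
r=C[(C[:,2]>72)&(C[:,2]<88)];print("spacer top ring",np.percentile(r[:,:2],[1,99],axis=0).round(1).tolist())
print("large");blob(d,(177,46),40,3,hi=50);blob(d,(177,46),33,3,otsu=True)
t=load("top0")
for dd,c in((t,(214,157)),):
    blob(dd,c,4,157,lo=110)
s=load("side0");blob(s,(353,173),4,157,lo=120)
Cs=cloud(s)[150:230,310:380].reshape(-1,3);P=Cs[(Cs[:,2]>95)&(Cs[:,2]<130)];print("side pot body",np.percentile(P[:,:2],[2,98],axis=0).round(1).tolist())
big=cv2.resize(d["pixels"][110:220,250:360,::-1],(550,550),interpolation=cv2.INTER_CUBIC);cv2.imwrite("pics/w4c.png",big)
E
```

```text
knob
rect [629.7 155.5] [13.5 13.8] 2.5 ell [629.9 155.5] [13.8 13.9] hi 255
pot 159.6326267783995 [[608.8, 137.9], [646.8, 176.3]]
blue bbox (296, 151, 43, 45) z>100 footprint ((628.7071533203125, 155.80267333984375), 21.06751823425293)
dark px bbox (259, 133, 82, 66)
block cloud ((617.1500854492188, 157.3176727294922), (64.15255737304688, 100.63685607910156), 87.72554779052734)
spacer top ring [[598.5, 132.2], [656.8, 186.5]]
large
rect [460.9 291.6] [75.6 76. ] 0.3 ell [460.8 291.7] [74.4 76.2] hi 50
rect [460.7 292.2] [76.3 72.1] 16.8 ell [460.9 292.2] [72.1 76.5] hi 57.0
rect [631.2 155.1] [12.8  9.9] 0.2 ell [631.2 155.1] [10.8 13.9] hi 255
rect [636.3 136.1] [16.3 34.1] 9.2 ell [635.6 135.3] [16.  30.5] hi 255
side pot body [[611.3, 130.3], [650.6, 152.7]]
```

View pics/w4c.png

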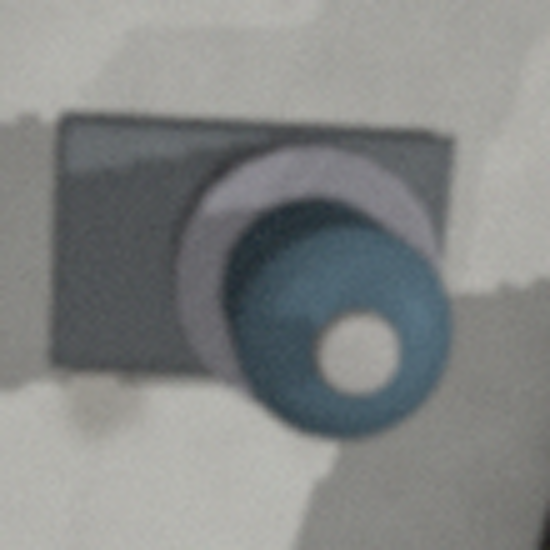

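{"fn": "servo_tool", "kwargs": {
  "series": [
    [0.0125,0.019,0.02,0,1],
    [0.0248,0.0379,0.05,0,1],
    [0.0248,0.0379,0.08,0,1],
    [0.0248,0.0379,0.11,0,1],
    [0.0248,0.0379,0.14,0,1],
    [0.0248,0.0379,0.165,0,1],
    [0.0248,0.0379,0.178,0,1],
    [0.0248,0.0379,0.178,0,1],
    [0.0248,0.0379,0.178,0,0.4],
    [0.0248,0.0379,0.178,0,0],
    [0.0248,0.0379,0.178,0,-0.5],
    [0.0248,0.0379,0.178,0,-1]
  ]
}}

```text
time_s: 11.68
eef_pos: [630.1, 155.7, 93.5]
tool_rot: [[-0.006, 1.0, 0.002], [1.0, 0.006, 0.001], [0.001, 0.002, -1.0]]
contact_force: [-1.3, -0.2, 6.3]
gripper_width: 40.2
```

{"fn": "servo_tool", "kwargs": {
  "series": [
    [0,0,0,0,-1],
    [0,0,0,0,-1],
    [0,0,0,0,-1],
    [0,0,-0.006,0,-1],
    [0,0,-0.02,0,-1],
    [0,0,-0.04,0,-1],
    [0,0,-0.06,0,-1],
    [0,0,-0.07,0,-1],
    [0,0,-0.07,0,-1]
  ]
}}

```text
time_s: 12.8
eef_pos: [630.6, 155.7, 164.6]
tool_rot: [[-0.006, 1.0, 0.004], [1.0, 0.006, 0.001], [0.001, 0.004, -1.0]]
contact_force: [0.4, -0.3, -4.7]
gripper_width: 40.5
```

```bash
python3 - <<'E'
from h import *
rel(610.2,-184,15);d=snap("wrist","w5")
C=cloud(d).reshape(-1,3)
P=C[(C[:,0]>560)&(C[:,0]<690)&(C[:,1]>100)&(C[:,1]<220)]
for a,b in((36,52),(73,87)):
    Q=P[(P[:,2]>a)&(P[:,2]<b)];r=cv2.minAreaRect(Q[:,:2].astype(np.float32));print(a,len(Q),r)
E
```

```text
pos [630.6 155.7 164.6] jaw 0.4 J [ 8. 20. -4. 66.  0. 98.] F [ 0.4 -0.3 -4.7] w 40.5 | shift [-0.3397 -0.0232  0.1492] twist None
36 3022 ((617.2364501953125, 157.30133056640625), (64.52304077148438, 100.183837890625), 87.42041015625)
73 3110 ((627.8004150390625, 162.896240234375), (60.69784164428711, 48.74580001831055), 2.796426296234131)
```

View pics/w5.png

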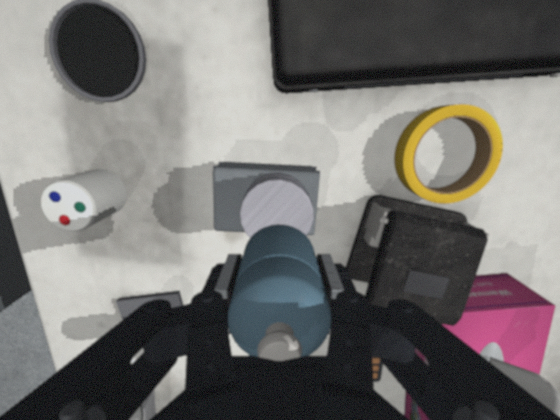

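The pot is held upright; the spacer top at (277,207) and the block stay in place. Carrying the pot to the small dish.

{"fn": "servo_tool", "kwargs": {
  "series": [
    [-0.015,-0.001,0,0,-1],
    [-0.045,-0.003,0,0,-1],
    [-0.08,-0.0055,0,0,-1],
    [-0.115,-0.008,0,0,-1],
    [-0.15,-0.01,0,0,-1],
    [-0.185,-0.0127,0,0,-1],
    [-0.22,-0.015,0,0,-1],
    [-0.255,-0.0174,0,0,-1],
    [-0.29,-0.02,0,0,-1],
    [-0.32,-0.022,0,0,-1],
    [-0.3397,-0.0232,0,0,-1],
    [-0.3397,-0.0232,0.01,0,-1]
  ]
}}

```text
time_s: 14.35
eef_pos: [609.1, -186.2, 153.4]
tool_rot: [[-0.004, 1.0, 0.004], [1.0, 0.004, 0.0], [0.0, 0.004, -1.0]]
contact_force: [-0.0, 0.4, -5.0]
gripper_width: 40.6
```

```bash
python3 - <<'E'
from h import *
rel(610.2,-184,16.5);d=snap("wrist","w6")
g=cv2.cvtColor(d["pixels"],cv2.COLOR_RGB2GRAY)
C=cloud(d).reshape(-1,3)
uv=(np.array([[610.2,-184,3],[610.2,-156,8],[610.2,-148,3]])-d["pose"][:3,3])@d["pose"][:3,:3]
print((uv[:,:2]/uv[:,2:]*f(d)+[d["cx"],d["cy"]]).round())
E
```

```text
pos [ 609.1 -186.2  153.4] jaw 0.2 J [-23.  20.  -6.  64.   0.  67.] F [-0.   0.4 -5. ] w 40.6 | shift [0.0021 0.0006 0.1369] twist None
[[280. 194.]
 [280. 168.]
 [280. 159.]]
```

View pics/w6.png

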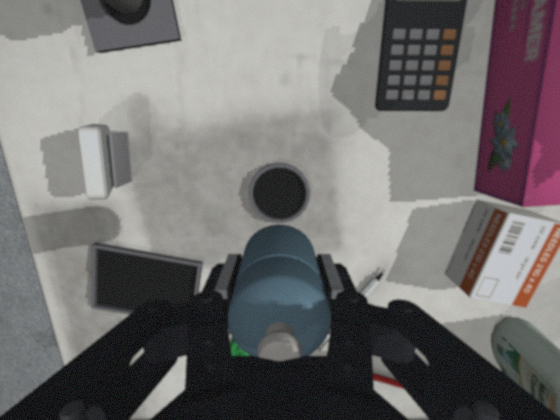

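The dish floor shows at (280,193), which matches the predicted (280,194). Lowering.

{"fn": "servo_tool", "kwargs": {
  "series": [
    [0.002,0.0006,0.02,0,-1],
    [0.002,0.0006,0.05,0,-1],
    [0.002,0.0006,0.08,0,-1],
    [0.002,0.0006,0.105,0,-1],
    [0.002,0.0006,0.122,0,-1],
    [0.002,0.0006,0.131,0,-1],
    [0.002,0.0006,0.136,0,-1],
    [0.002,0.0006,0.1368,0,-1],
    [0.002,0.0006,0.1368,0,-1]
  ]
}}

```text
time_s: 15.52
eef_pos: [608.3, -181.6, 16.6]
tool_rot: [[-0.005, 1.0, 0.0], [1.0, 0.005, 0.003], [0.003, 0.0, -1.0]]
contact_force: [-4.5, 2.4, 3.8]
gripper_width: 40.5
```

{"fn": "servo_tool", "kwargs": {
  "series": [
    [0,0,0,0,-0.1],
    [0,0,0,0,0.3],
    [0,0,0,0,1],
    [0,0,0,0,1],
    [0,0,0,0,1],
    [0,0,-0.02,0,1],
    [0,0,-0.06,0,1],
    [0,0,-0.11,0,1],
    [0,0,-0.16,0,1],
    [0,0,-0.2,0,1],
    [0,0,-0.22,0,1]
  ]
}}

```text
time_s: 16.9
eef_pos: [609.8, -182.9, 241.8]
tool_rot: [[-0.005, 1.0, 0.006], [1.0, 0.005, 0.0], [0.0, 0.006, -1.0]]
contact_force: [-0.1, 1.0, -0.7]
gripper_width: 85.1
```

```bash
python3 - <<'E'
from h import *
rel(627.8,157,230);d=snap("wrist","w7")
C=cloud(d).reshape(-1,3);P=C[(abs(C[:,0]-610)<60)&(abs(C[:,1]+184)<60)&(C[:,2]>35)&(C[:,2]<120)]
print(P[:,2].max(),cv2.minEnclosingCircle(P[:,:2].astype(np.float32)))
g=cv2.cvtColor(d["pixels"],cv2.COLOR_RGB2GRAY)
uv=(np.array([[610.2,-184,80]])-d["pose"][:3,3])@d["pose"][:3,:3];c=(uv[0,:2]/uv[0,2]*f(d)+[d["cx"],d["cy"]]).round().astype(int)
print(c);blob(d,tuple(int(i) for i in c),11,80,lo=120)
E
```

```text
pos [ 609.8 -182.9  241.8] jaw 0.3 J [-23.  17.   1.  74.   0.  67.] F [-0.1  1.  -0.7] w 85.1 | shift [0.3397 0.0198 0.0121] twist None
82.49810600226681 ((608.7378540039062, -181.53952026367188), 20.922605514526367)
[279 194]
rect [ 609.4 -182.5] [13.  13.4] 0.2 ell [ 609.5 -182.2] [13.2 13.6] hi 255
```

{"fn": "servo_tool", "kwargs": {
  "series": [
    [0.02,0.001,0,0,1],
    [0.06,0.0035,0,0,1],
    [0.1,0.006,0,0,1],
    [0.14,0.008,0,0,1],
    [0.18,0.0105,0,0,1],
    [0.22,0.013,0,0,1],
    [0.26,0.015,0,0,1],
    [0.295,0.017,0,0,1],
    [0.325,0.019,0,0,1],
    [0.3397,0.0198,0,0,1],
    [0.3397,0.0198,0,0,1]
  ]
}}

```text
time_s: 18.32
eef_pos: [627.9, 157.5, 243.1]
tool_rot: [[-0.007, 1.0, 0.008], [1.0, 0.007, -0.001], [-0.001, 0.008, -1.0]]
contact_force: [-0.1, -0.6, -0.5]
gripper_width: 85.5
```

```bash
python3 - <<'E'
from h import *
d=snap("wrist","w8");C=cloud(d).reshape(-1,3)
P=C[(C[:,0]>560)&(C[:,0]<690)&(C[:,1]>100)&(C[:,1]<220)]
for a,b in((36,52),(73,90)):
    Q=P[(P[:,2]>a)&(P[:,2]<b)];print(a,len(Q),cv2.minAreaRect(Q[:,:2].astype(np.float32)),cv2.minEnclosingCircle(Q[:,:2].astype(np.float32)))
rel(627.8,157,45)
E
```

```text
36 1940 ((617.087158203125, 157.387451171875), (64.54722595214844, 100.55744934082031), 87.31257629394531) ((617.3775024414062, 157.3456268310547), 58.83723068237305)
73 2418 ((628.5783081054688, 157.12213134765625), (60.64397048950195, 60.5572509765625), 88.78229522705078) ((628.0980834960938, 156.60386657714844), 31.01008415222168)
pos [628.1 156.6 243.3] jaw 0.4 J [ 8. 17.  2. 74. -0. 98.] F [ 0.  -0.8 -0.6] w 85.3 | shift [ 0.0006 -0.0019  0.1983] twist None
```

{"fn": "servo_tool", "kwargs": {
  "series": [
    [0.0006,-0.0015,0.03,0,1],
    [0.0006,-0.0015,0.07,0,1],
    [0.0006,-0.0015,0.11,0,1],
    [0.0006,-0.0015,0.145,0,1],
    [0.0006,-0.0015,0.175,0,1],
    [0.0006,-0.0015,0.192,0,1],
    [0.0006,-0.0015,0.1983,0,1],
    [0.0006,-0.0015,0.1983,0,1],
    [0.0006,-0.0015,0.1983,0,0.6],
    [0.0006,-0.0015,0.1983,0,0.3],
    [0.0006,-0.0015,0.1983,0,-1],
    [0.0006,-0.0015,0.1983,0,-1]
  ]
}}

```text
time_s: 19.88
eef_pos: [629.6, 157.2, 46.9]
tool_rot: [[-0.006, 1.0, 0.011], [1.0, 0.006, -0.001], [-0.001, 0.011, -1.0]]
contact_force: [-0.5, -0.3, 6.8]
gripper_width: 60.3
```

{"fn": "servo_tool", "kwargs": {
  "series": [
    [0,0,0,0,-1],
    [0,0,0,0,-1],
    [0,0,0,0,-1],
    [0,0,-0.006,0,-1],
    [0,0,-0.02,0,-1],
    [0,0,-0.045,0,-1],
    [0,0,-0.07,0,-1],
    [0,0,-0.09,0,-1],
    [0,0,-0.1,0,-1],
    [0,0,-0.1,0,-1]
  ]
}}

```text
time_s: 21.12
eef_pos: [628.9, 157.4, 147.8]
tool_rot: [[-0.006, 1.0, 0.013], [1.0, 0.006, -0.001], [-0.001, 0.013, -1.0]]
contact_force: [-0.2, -0.2, -5.6]
gripper_width: 60.6
```

```bash
python3 - <<'E'
from h import *
d=snap("wrist","w9");rel(461.0,291.0,4)
C=cloud(d).reshape(-1,3);P=C[(C[:,0]>560)&(C[:,0]<690)&(C[:,1]>100)&(C[:,1]<220)]
Q=P[(P[:,2]>36)&(P[:,2]<52)];print(cv2.minAreaRect(Q[:,:2].astype(np.float32)))
E
```

```text
pos [628.2 157.3 146.7] jaw 0.4 J [ 8. 21. -5. 63. -0. 98.] F [ 0.1  0.7 -5.5] w 60.5 | shift [ 0.1349 -0.1679  0.1408] twist None
((617.26708984375, 157.66180419921875), (63.812992095947266, 100.18517303466797), 87.55155181884766)
```

View pics/w9.png

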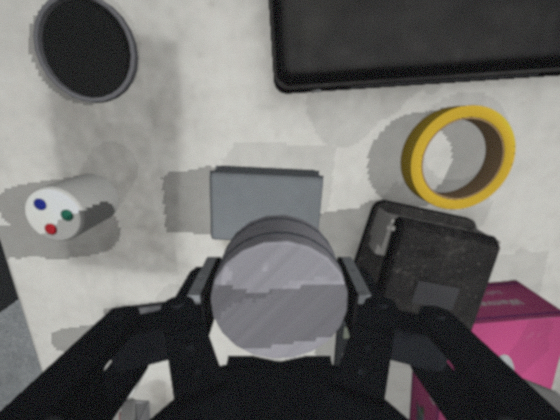

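The spacer is held at (280,285), with the block untouched at (266,203). Carrying it to the large dish at (86,50).

{"fn": "servo_tool", "kwargs": {
  "series": [
    [0.006,-0.008,0,0,-1],
    [0.02,-0.025,0,0,-1],
    [0.038,-0.047,0,0,-1],
    [0.056,-0.07,0,0,-1],
    [0.074,-0.092,0,0,-1],
    [0.092,-0.115,0,0,-1],
    [0.11,-0.137,0,0,-1],
    [0.124,-0.155,0,0,-1],
    [0.132,-0.165,0,0,-1],
    [0.1349,-0.1679,0.01,0,-1],
    [0.1349,-0.1679,0.03,0,-1],
    [0.1349,-0.1679,0.05,0,-1]
  ]
}}

```text
time_s: 22.68
eef_pos: [460.7, 290.8, 93.9]
tool_rot: [[-0.005, 1.0, 0.012], [1.0, 0.005, -0.001], [-0.001, 0.012, -1.0]]
contact_force: [1.0, 0.4, -4.8]
gripper_width: 60.9
```

```bash
python3 - <<'E'
from h import *
d=snap("wrist","w10");rel(461.2,290.7,5)
C=cloud(d).reshape(-1,3);P=C[(abs(C[:,0]-461)<75)&(abs(C[:,1]-290)<75)&(C[:,2]>50)]
uv=(np.array([[461.2,290.7,3],[461.2,329.7,3]])-d["pose"][:3,3])@d["pose"][:3,:3]
print((uv[:,:2]/uv[:,2:]*f(d)+[d["cx"],d["cy"]]).round())
E
```

```text
pos [458.7 289.7  90.9] jaw 0.3 J [ 26.  14. -22.  54.  -0. 115.] F [-0.3 -0.2 -8.1] w 60.5 | shift [0.0012 0.0019 0.0859] twist None
[[279. 214.]
 [279. 168.]]
```

View pics/w10.png

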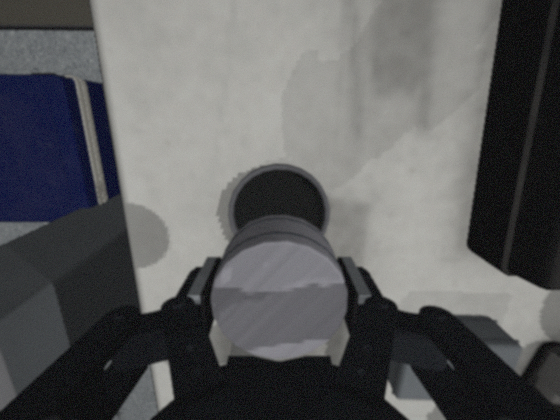

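The dish's inner far edge at (279,168) matches the prediction. Lowering.

{"fn": "servo_tool", "kwargs": {
  "series": [
    [0.0012,0.0019,0.02,0,-1],
    [0.0012,0.0019,0.045,0,-1],
    [0.0012,0.0019,0.065,0,-1],
    [0.0012,0.0019,0.076,0,-1],
    [0.0012,0.0019,0.082,0,-1],
    [0.0012,0.0019,0.085,0,-1],
    [0.0012,0.0019,0.085,0,-1],
    [0.0012,0.0019,0.085,0,-1]
  ]
}}

```text
time_s: 23.72
eef_pos: [461.7, 291.0, 6.5]
tool_rot: [[-0.005, 1.0, 0.008], [1.0, 0.005, -0.003], [-0.003, 0.008, -1.0]]
contact_force: [-0.1, 0.2, -5.0]
gripper_width: 60.4
```

{"fn": "servo_tool", "kwargs": {
  "series": [
    [0,0,0.001,0,-1],
    [0,0,0.002,0,-1],
    [0,0,0.002,0,-1],
    [0,0,0.002,0,-1]
  ]
}}

```text
time_s: 24.22
eef_pos: [462.0, 291.1, 5.9]
tool_rot: [[-0.005, 1.0, 0.009], [1.0, 0.005, -0.003], [-0.003, 0.009, -1.0]]
contact_force: [-2.7, -1.7, 5.5]
gripper_width: 60.4
```

{"fn": "servo_tool", "kwargs": {
  "series": [
    [0,0,0,0,0.6],
    [0,0,0,0,1],
    [0,0,0,0,1],
    [0,0,0,0,1],
    [0,0,-0.02,0,1],
    [0,0,-0.06,0,1],
    [0,0,-0.11,0,1],
    [0,0,-0.16,0,1],
    [0,0,-0.2,-10,1],
    [0,0,-0.22,-20,1],
    [0,0,-0.22,-30,1],
    [0,0,-0.22,-40,1]
  ]
}}

```text
time_s: 25.72
eef_pos: [460.2, 291.8, 226.3]
tool_rot: [[-0.651, 0.759, 0.009], [0.759, 0.651, -0.002], [-0.008, 0.006, -1.0]]
contact_force: [-0.4, -0.5, -0.4]
gripper_width: 85.4
```

```bash
python3 - <<'E'
from h import *
d=snap("wrist","w11")
C=cloud(d).reshape(-1,3);P=C[(abs(C[:,0]-461)<65)&(abs(C[:,1]-290)<65)&(C[:,2]>28)&(C[:,2]<60)]
print(np.median(P[:,2]),cv2.minEnclosingCircle(P[:,:2].astype(np.float32)))
rel(617.2,157.4,230,87.6)
E
```

```text
38.53646049642754 ((460.39459228515625, 290.481201171875), 30.952499389648438)
pos [460.  291.7 226. ] jaw 40.8 J [ 26.   8. -12.  70.  -0.  75.] F [-0.1 -0.4 -0.2] w 85.5 | shift [-0.2044  0.0311 -0.0022] twist -46.8
```

The spacer is seated at (460.4,290.5) with its top at z about 39. On to the block.

{"fn": "servo_tool", "kwargs": {
  "series": [
    [-0.015,0.0025,0,-8,1],
    [-0.04,0.006,0,-16,1],
    [-0.065,0.01,0,-24,1],
    [-0.09,0.014,0,-32,1],
    [-0.115,0.0175,0,-40,1],
    [-0.14,0.0215,0,-46.8,1],
    [-0.165,0.025,0,-46.8,1],
    [-0.188,0.029,0,-46.8,1],
    [-0.2,0.0305,0,-46.8,1],
    [-0.2044,0.0311,0,-46.8,1],
    [-0.2044,0.0311,0,-46.8,1]
  ]
}}

```text
time_s: 27.15
eef_pos: [617.0, 157.5, 227.7]
tool_rot: [[-0.999, 0.042, 0.008], [0.041, 0.999, -0.002], [-0.009, -0.002, -1.0]]
contact_force: [0.3, -0.3, -0.2]
gripper_width: 85.5
```

```bash
python3 - <<'E'
from h import *
d=snap("wrist","w12")
C=cloud(d).reshape(-1,3);P=C[(abs(C[:,0]-617)<75)&(abs(C[:,1]-157)<60)&(C[:,2]>36)&(C[:,2]<52)]
r=cv2.minAreaRect(P[:,:2].astype(np.float32));print(r)
rel(617.2,157.4,12,87.6)
E
```

```text
((616.5992431640625, 156.26181030273438), (63.979888916015625, 99.80226135253906), 87.31822967529297)
pos [616.8 157.7 227.8] jaw 87.6 J [ 9. 17. -1. 72. -0. 11.] F [0.9 0.1 1.3] w 85.6 | shift [1.400e-03 2.000e-04 2.158e-01] twist 0.0
```

View pics/w12.png

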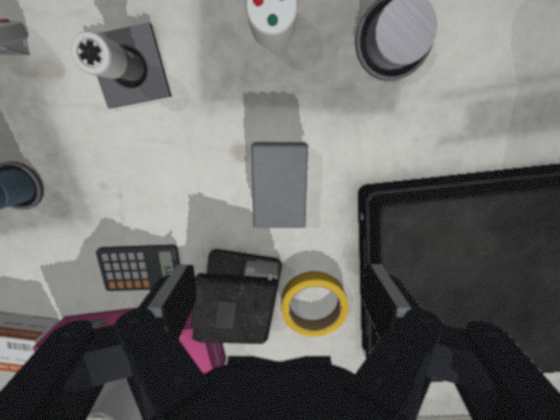

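The view shows the bare block at (279,184), aligned with the gripper. The shield in the plate, the pot in the small dish and the spacer in the large dish are all standing. Gripping the block.

{"fn": "servo_tool", "kwargs": {
  "series": [
    [0.0015,-0.0003,0.03,0,1],
    [0.0015,-0.0003,0.07,0,1],
    [0.0015,-0.0003,0.11,0,1],
    [0.0015,-0.0003,0.15,0,1],
    [0.0015,-0.0003,0.185,0,1],
    [0.0015,-0.0003,0.21,0,1],
    [0.0015,-0.0003,0.222,0,1],
    [0.0015,-0.0003,0.222,0,1],
    [0.0015,-0.0003,0.222,0,0.6],
    [0.0015,-0.0003,0.222,0,0.3],
    [0.0015,-0.0003,0.222,0,-1],
    [0.0015,-0.0003,0.222,0,-1]
  ]
}}

```text
time_s: 28.7
eef_pos: [618.7, 157.2, 7.6]
tool_rot: [[-0.999, 0.041, 0.012], [0.041, 0.999, -0.002], [-0.012, -0.001, -1.0]]
contact_force: [-1.5, 0.1, 5.5]
gripper_width: 63.2
```

{"fn": "servo_tool", "kwargs": {
  "series": [
    [0,0,0,0,-1],
    [0,0,0,0,-1],
    [0,0,0,0,-1],
    [0,0,-0.006,0,-1],
    [0,0,-0.02,0,-1],
    [0,0,-0.045,0,-1],
    [0,0,-0.075,0,-1],
    [0,0,-0.105,0,-1],
    [0,0,-0.13,0,-1],
    [0,0,-0.14,0,-1],
    [0,0,-0.14,0,-1]
  ]
}}

```text
time_s: 30.08
eef_pos: [617.1, 157.5, 148.0]
tool_rot: [[-0.999, 0.041, 0.012], [0.041, 0.999, -0.002], [-0.012, -0.001, -1.0]]
contact_force: [-0.7, 0.5, -7.6]
gripper_width: 63.1
```

```bash
python3 - <<'E'
from h import *
rel(455,-293,9,78);rel(530,-70,150,82)
E
```

```text
pos [617.1 157.5 148. ] jaw 87.6 J [ 9. 20. -7. 63. -0. 11.] F [-0.7  0.5 -7.6] w 63.1 | shift [ 0.1452 -0.4565  0.1379] twist 9.6
pos [617.1 157.5 148. ] jaw 87.6 J [ 9. 20. -7. 63. -0. 11.] F [-0.7  0.5 -7.6] w 63.1 | shift [ 0.0777 -0.2308 -0.0026] twist 5.6
```

{"fn": "servo_tool", "kwargs": {
  "series": [
    [0.004,-0.012,0,0,-1],
    [0.0125,-0.04,0,0,-1],
    [0.024,-0.075,0,0,-1],
    [0.036,-0.113,0,1,-1],
    [0.048,-0.151,0,2,-1],
    [0.06,-0.189,0,3,-1],
    [0.072,-0.227,0,4,-1],
    [0.084,-0.265,0,5,-1],
    [0.0965,-0.303,0,6,-1],
    [0.1085,-0.341,0,7,-1],
    [0.12,-0.378,0,8,-1],
    [0.13,-0.41,0,9,-1]
  ]
}}

```text
time_s: 31.58
eef_pos: [468.0, -247.9, 145.5]
tool_rot: [[-0.98, 0.199, 0.01], [0.199, 0.98, -0.001], [-0.01, 0.001, -1.0]]
contact_force: [-0.3, -0.4, -7.0]
gripper_width: 63.4
```

{"fn": "servo_tool", "kwargs": {
  "series": [
    [0.006,-0.02,0,0.2,-1],
    [0.01,-0.032,0.01,0.4,-1],
    [0.012,-0.038,0.03,0.6,-1],
    [0.012,-0.038,0.05,0.6,-1],
    [0.012,-0.038,0.05,0.6,-1]
  ]
}}

```text
time_s: 32.2
eef_pos: [446.5, -280.5, 92.4]
tool_rot: [[-0.978, 0.209, 0.004], [0.209, 0.978, 0.004], [-0.003, 0.005, -1.0]]
contact_force: [-0.5, 0.4, -7.2]
gripper_width: 63.2
```

```bash
python3 - <<'E'
from h import *
d=snap("wrist","w13");rel(455,-293,9,78)
uv=(np.array([[455-56*.978-38*.208,-293+56*.208-38*-.978,3],[455-56*.978+38*.208,-293+56*.208-38*.978,3]])-d["pose"][:3,3])@d["pose"][:3,:3]
print((uv[:,:2]/uv[:,2:]*f(d)+[d["cx"],d["cy"]]).round())
E
```

```text
pos [ 447.7 -281.4   93.7] jaw 78.0 J [-39.  13. -24.  54.   0. -27.] F [ 1.   0.5 -6.9] w 63.0 | shift [-0.0091 -0.0101  0.0847] twist -0.0
[[310. 142.]
 [224. 181.]]
```

View pics/w13.png

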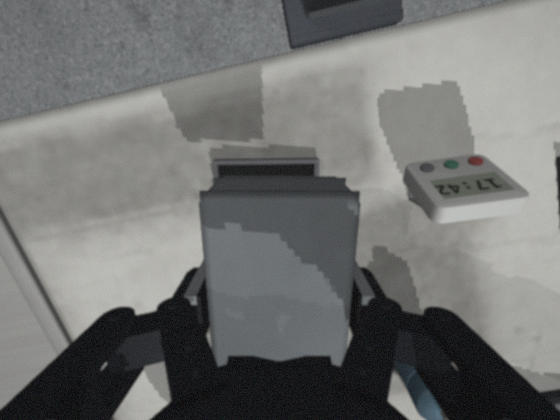

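The block is held above the tray, whose near inner edge is visible at (217..314,163). The timer at (466,187) is clear. Next I check the block's position in the grip.

```bash
python3 - <<'E'
from h import *
d=load("w13");u=np.array([.978,-.208]);v=np.array([.208,.978]);c=np.array([455,-293.])
pr=lambda p:((lambda q:(q[:,:2]/q[:,2:]*f(d)+[d["cx"],d["cy"]]).round(1))((np.atleast_2d(p)-d["pose"][:3,3])@d["pose"][:3,:3])).tolist()
print("pred near inner corners (rim z8)",[pr([*(c-56*u+s*38*v),8]) for s in(-1,1)], "floor",[pr([*(c-56*u+s*38*v),3]) for s in(-1,1)])
C=cloud(d);R=C[185:355,200:360].reshape(-1,3);tcp=np.array([447.7,-281.4])
T=R[(R[:,2]>110)&(R[:,2]<140)];a=(T[:,:2]-tcp)@u;b=(T[:,:2]-tcp)@v
print("top z",np.median(T[:,2]),"near end u",np.percentile(a,[0.5,1,2]),"v",np.percentile(b,[1,99]))
S=R[(R[:,2]<118)&(R[:,2]>70)];print("end face u",np.percentile((S[:,:2]-tcp)@u,[10,50,90]),len(S))
E
```

```text
pred near inner corners (rim z8) [[[217.0, 162.8]], [[314.4, 162.6]]] floor [[[218.3, 161.9]], [[313.6, 161.7]]]
top z 128.35900033549305 near end u [-52.25932532 -52.17142074 -52.06159119] v [-31.90988056  31.59953439]
end face u [-52.16686251 -51.95122277 -12.95355266] 780
```

{"fn": "servo_tool", "kwargs": {
  "series": [
    [-0.011,-0.0101,0,0,-1],
    [-0.011,-0.0101,0.02,0,-1],
    [-0.011,-0.0101,0.045,0,-1],
    [-0.011,-0.0101,0.063,0,-1],
    [-0.011,-0.0101,0.072,0,-1],
    [-0.011,-0.0101,0.078,0,-1],
    [-0.011,-0.0101,0.081,0,-1],
    [-0.011,-0.0101,0.082,0,-1],
    [-0.011,-0.0101,0.082,0,-1],
    [-0.011,-0.0101,0.082,0,-1]
  ]
}}

```text
time_s: 33.5
eef_pos: [457.1, -293.5, 12.1]
tool_rot: [[-0.978, 0.208, 0.007], [0.208, 0.978, 0.002], [-0.006, 0.003, -1.0]]
contact_force: [0.2, -0.3, -8.1]
gripper_width: 63.5
```

Still carrying the full weight, and the position is right. A little lower.

{"fn": "servo_tool", "kwargs": {
  "series": [
    [0,0,0.001,0,-1],
    [0,0,0.002,0,-1],
    [0,0,0.003,0,-1],
    [0,0,0.003,0,-1],
    [0,0,0.003,0,-1]
  ]
}}

```text
time_s: 34.12
eef_pos: [457.2, -293.7, 10.7]
tool_rot: [[-0.978, 0.208, 0.007], [0.208, 0.978, 0.001], [-0.007, 0.002, -1.0]]
contact_force: [-4.2, 3.8, 6.7]
gripper_width: 63.0
```

{"fn": "servo_tool", "kwargs": {
  "series": [
    [0,0,0,0,0.6],
    [0,0,0,0,1],
    [0,0,0,0,1],
    [0,0,0,0,1],
    [0,0,-0.02,0,1],
    [0,0,-0.06,0,1],
    [0,0,-0.11,0,1],
    [0,0,-0.16,0,1],
    [0,0,-0.2,0,1],
    [0,0,-0.22,0,1],
    [0,0,-0.22,0,1],
    [0,0,-0.22,0,1]
  ]
}}

```text
time_s: 35.62
eef_pos: [455.0, -293.4, 229.3]
tool_rot: [[-0.978, 0.209, 0.006], [0.209, 0.978, 0.002], [-0.005, 0.004, -1.0]]
contact_force: [-0.4, 0.2, -0.1]
gripper_width: 85.5
```

```bash
python3 - <<'E'
from h import *
d=snap("wrist","w14");rel(455,-293)
def box(d,x,y,r,a,b,n):
    C=cloud(d).reshape(-1,3);P=C[(np.hypot(C[:,0]-x,C[:,1]-y)<r)&(C[:,2]>a)&(C[:,2]<b)]
    if len(P)>5: print(n,len(P),"z",np.median(P[:,2]).round(1),P[:,2].max().round(1),[np.round(i,1).tolist() for i in cv2.minAreaRect(P[:,:2].astype(np.float32))],np.round(cv2.minEnclosingCircle(P[:,:2].astype(np.float32))[0],1))
box(d,455,-293,80,38,60,"block w")
t=snap("top","top1");s=snap("side","side1")
for n,q in(("t",t),("s",s)):
    box(q,455,-293,80,38,60,"block "+n);box(q,461,290,60,30,60,"spacer "+n);box(q,610,-184,40,45,100,"pot "+n);box(q,478,-8,40,60,100,"shield "+n)
for a,c in(("top0","top1"),("side0","side1")):
    A,B=load(a),load(c)
    for nm,(x,y,r) in {"timer":(441,-148,60),"marker":(445,153,45)}.items():
        for D,l in((A,"0"),(B,"1")): box(D,x,y,r,30,75,nm+l+a[0])
cv2.imwrite("pics/fin.png",np.hstack([cv2.resize(t["pixels"][130:270,140:430,::-1],(580,280)),cv2.resize(d["pixels"][...,::-1],(220,280))]))
E
```

```text
pos [ 454.8 -293.2  228.9] jaw 78.0 J [-40.   7. -12.  70.   0. -28.] F [-0.2 -0.6 -0.8] w 85.0 | shift [-0.0002  0.0002  0.    ] twist None
block w 4599 z 46.5 49.1 [[455.9, -294.6], [64.1, 100.4], 77.8] [ 456.2 -294.6]
block t 709 z 46.0 52.2 [[455.9, -294.4], [64.9, 99.8], 77.8] [ 455.5 -292.5]
spacer t 424 z 37.5 43.4 [[462.0, 289.1], [59.8, 61.4], 0.8] [461.1 289. ]
pot t 207 z 64.9 84.5 [[608.1, -182.1], [40.5, 40.4], 46.3] [ 608.6 -182.5]
shield t 150 z 78.3 84.6 [[475.5, -8.4], [34.2, 33.1], 87.1] [476.7  -7.9]
block s 1178 z 45.7 52.7 [[458.0, -296.0], [65.7, 102.3], 77.8] [ 457.7 -296.9]
spacer s 237 z 37.1 43.4 [[463.1, 287.8], [59.2, 65.2], 19.9] [462.2 287.3]
pot s 313 z 63.9 83.2 [[610.9, -185.7], [41.5, 39.9], 23.5] [ 610.5 -184.7]
shield s 176 z 76.8 81.6 [[477.7, -8.7], [32.2, 37.9], 23.7] [478.  -9.]
timer0t 229 z 52.2 59.2 [[447.9, -146.5], [61.6, 25.4], 84.9] [ 447.5 -146.3]
timer1t 236 z 52.0 60.8 [[447.3, -146.1], [62.4, 25.9], 88.2] [ 446.  -146.1]
marker0t 287 z 58.2 65.0 [[439.6, 155.1], [46.9, 47.2], 1.9] [440.2 155.7]
marker1t 288 z 58.0 64.3 [[439.6, 155.2], [46.8, 47.5], 0.4] [440.1 155.8]
timer0s 208 z 52.3 59.3 [[454.7, -149.2], [63.9, 23.8], 75.5] [ 451.6 -148.3]
timer1s 211 z 52.1 59.6 [[453.7, -149.7], [63.5, 21.8], 78.3] [ 453.  -149.6]
marker0s 284 z 55.3 64.6 [[443.0, 152.3], [47.5, 47.2], 85.6] [443.5 153.5]
marker1s 283 z 54.8 63.8 [[442.4, 151.9], [46.9, 47.7], 26.5] [442.  152.8]
```

View pics/side1.png

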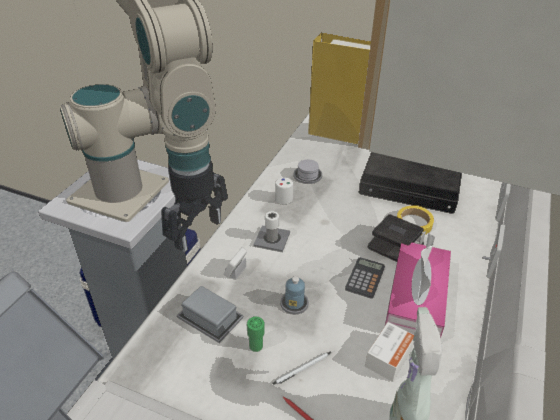

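View pics/fin.png

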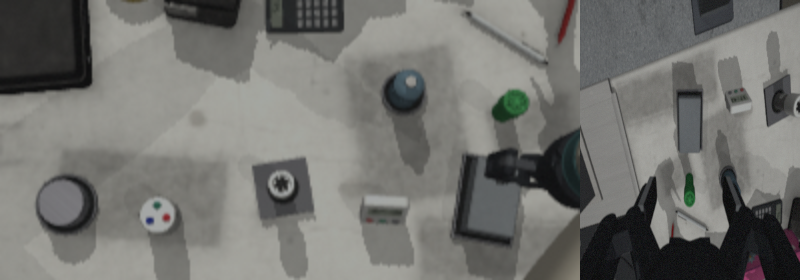

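All four parts are seated and upright: block (210,312), pot (295,293), shield (272,228) and spacer (308,170) in the side view. The timer and marker pot are where they were, and the arm is clear of everything.

```bash
python3 -c "from station import close_job; print(close_job())"
```

```text
the job is handed in; nothing more can be done
None
```

I moved the syringe shield to the square plate, the pot to the small dish, the spacer to the large dish and the block to the tray. I handed the job in at about 36 s of robot time, with the gripper open and raised to about 229 mm, clear of everything.

- **Seating:** in the last pictures, all four parts measured within about 2–5 mm of their seat centres in both fixed cameras. Their top heights fit standing on the seat floors, to within the depth noise of a few mm. The pictures show all four upright, and the block's angle matches the tray's to about 0.2°.
- **Timer and marker pot:** their readings before and after agree to about 2 mm, within measurement noise.
- **Disagreements:** the cameras differ by 2–4 mm on positions, and by 1–3 mm on depth (the block top read 46 mm against an expected 47 mm). The tool also drifted to at most about 0.013 rad of tilt, which is inside the limits. No check failed.

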